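# Load the valve carousel and hold it at the pointer

## Task

Stand the loose squat valve upright in the one empty cup of the valve carousel, fully down, and let go of it; then turn the carousel until that cup is square in line with the brass pointer on the foot. Finish while still gripping the bar handle in the middle and holding the turntable still there, and leave the other things on the desk where they are.

Things in the scene. Friction and masses are not known exactly. Their poses are not given: they have to be found in the camera images.
- squat_valve: loose squat radio valve standing upright on the desk: black round base 39 mm in diameter and 23 mm high, above it a green glass bulb 44 mm in diameter with straight sides from 23 to 50 mm and a domed top at 60 mm. About 70 g. Origin: centre of its underside, z up. It is wider and lower than the other loose valve.
- carousel: fixed foot of the valve carousel: steel disc 190 mm in diameter, 16 mm high, with a brass pointer tab, 50 mm wide, reaching out along its own -x axis (roughly towards the robot, up to 0.4 rad off) and ending in a 40 mm high upright nib, 175 mm from the middle. Origin: on the turning axis, at desk height. Its place and yaw vary.
- turntable (a joint): angle of the turntable about the vertical axis through the carousel's origin, rad, growing anticlockwise seen from above. At 0 and at 2 pi (6.28) the empty cup is exactly in line with the pointer. It turns freely either way between -7 and 13, with light friction (about 0.05 N m), and stays where it is left.
- cup (a point): centre of the empty cup's floor, 26 mm above the desk; turns with the 250 mm aluminium turntable. Cup: 48 mm inside, 54 mm outside, rim 18 mm above its floor. Five equal cups sit 90 mm from the axis, 72 degrees apart; four hold fixed slim valves (30 mm across, tops 101 mm above the desk), only this one is empty.
- front (a point): point fixed on the foot, in line with the pointer, 90 mm from the axis and 26 mm above its underside: where the centre of the empty cup has to come.
- handle_mid (a point): middle of the bar handle, on the turning axis, 100 mm above the desk; its frame turns with the turntable. The bar is 50 mm long along this frame's x axis, 16 mm wide along y and 28 mm high (86 to 114 mm above the desk), on a steel post 14 mm in diameter. At joint angle 0 the frame's x axis is parallel to the foot's x axis, along the pointer's line.
- slim_valve: bystander: loose slim valve, 30 mm across, 75 mm high, upright on the desk; origin under its middle. It, the squat valve and the brass block swap places.
- post_block: bystander: brass binding post block 36 x 60 x 20 mm with two round posts to 44 mm high; origin under its middle.
- resistor_board: bystander: ivory ceramic resistor board lying flat, 50 x 85 x 8 mm, small resistors on top to 17 mm; origin under its middle.
- tin: bystander: flat round tin 64 mm in diameter, 24 mm high; origin under its middle.
- spool: bystander: empty spool standing upright, 52 mm in diameter, 40 mm high; origin under its middle.
Things that resemble listed ones, but are neither listed nor needed, are in the scene too. Leave any pink look-alike of the squat_valve alone.

How it is judged:
On the way:
1. the squat valve stands fully down in the empty cup and is let go, with the cup still away from the pointer (distance between squat_valve and cup below 0.008 m and angle between squat_valve's own z axis and vertical below 0.12 rad and contact force between the fingers and squat_valve below 0.1 N and horizontal distance between cup and front above 0.05 m), for 0.2 s.
At the end, for the whole second after the job is handed in: Squat valve upright (tilt under 0.12 rad), untouched, within 8 mm of the cup floor's centre; cup within 10 mm of the point in line with the pointer; turntable still (under 0.05 rad/s); fingers grip the bar handle (over 3 N, grasp within 32 mm of its middle) (distance between squat_valve and cup below 0.008 m and angle between squat_valve's own z axis and vertical below 0.12 rad and contact force between the fingers and squat_valve below 0.1 N and horizontal distance between cup and front below 0.01 m and velocity of joint turntable between -0.05 and 0.05 rad/s and contact force between the fingers and turntable_c0 above 3 N and distance between the grasp point and handle_mid below 0.032 m); the arm keeps its last pose, push and grip.
It fails at once if another thing on the desk was shifted by more than 20 mm (distance of any of slim_valve, post_block, resistor_board, tin, spool from where it was at the start of the episode above 0.02 m).
It fails at once if the squat valve was tipped over (angle between squat_valve's own z axis and vertical above 0.8 rad).
It also fails if it takes over 64 s, if anything falls off the work surface, if the arm or the gripper's body presses on something with over 40 N, if the wrist force passes 120 N, or if a joint passes its speed limit or range.

## Robot

A 6-joint arm with a two-finger parallel gripper is mounted at the origin on the work surface. World frame = base frame: x ahead of the robot, y to its left, z up, the work surface at z = 0. Lengths are in m, angles in rad, forces in N, time in s.
With the tool pointing down it reaches from about 0.325 to 0.775 m from the base axis. Payload 9.3 kg.
Tool frame: the origin (TCP) lies at the very end of the fingers, on their centre line; the grasp point (between the pads) lies 19 mm behind it; z points along the fingers, y is the line along which they close (so a half turn about z gives the same grasp; the last joint's range is limited). The gripper opens to 85 mm and grips with 20 to 120 N. Pads are 22 mm wide; open, the fingers measure 114 mm over their backs; the gripper's body (76 mm by 85 mm) begins 54 mm behind the grasp point. The pads swing forward as they close: fully open they stand 13 mm farther back than shut.
Start: joints at [-1.346, 0.259, 0.021, 1.334, 0, 1.418], TCP at [0.203, -0.511, 0.231] pointing down, gripper open.
Joint ranges: [-3.04, 3.04], [-0.91, 1.82], [-1.04, 1.36], [-1.92, 1.95], [-1.52, 1.45], [-3.14, 3.14]. Speed limits (rad/s): [2.22, 2.22, 2.79, 3.14, 3.14, 3.14].

## Interface

Orientations are given as [roll, pitch, yaw] about the fixed x, y, z axes, in that order (R = Rz(yaw) Ry(pitch) Rx(roll)).
In Python, from workcell import arm, cams, order, spotter gives the robot as it stands.
- The arm moves only by the shell command python3 -m inch 'ROWS' [OPENING] [FORCE]. ROWS is JSON, a list of rows, each a list of 4 numbers: the shift along the tool's x, y, z in cm, then the turn about the tool's z in rad. In form: [[dx, dy, dz, spin], ...]. A call has 1 to 8 rows; each row shifts and turns the commanded pose from where the row before left it, along the tool's axes as they then stand; what a row does not reach is not made up. A row lasts 1/8 s, in which the tool goes at most 62.5 mm and 10.7 degrees, less where a joint would pass 70% of its speed; a pose out of reach is approached as far as the arm can. A call with a gripper value outside its range is refused whole. OPENING is the finger opening in cm, from 0 to 8.54, set as the call begins (- or left out, the last holds). The fingers move at their own pace and stop on an object; FORCE is the grip in N (left out, the last holds). Time passes only in rows, so rows that do not move let the fingers close. It gives the time, the measured TCP pose, the force, the opening and the grip force at its end, in the units of the state.
- arm.get_obs(): the state, without advancing time (a new reading comes with each control period).
- cams.get_image(name): name is "scene" or "top" or "wrist"; returns a dict with "img" (420x560x3 uint8, blue, green, red), "vfov" (degrees; the focal length in pixels is half the picture's height over the tangent of half this angle, whatever the lens; pixels are square), "cx", "cy" (the principal point, pixels), "R" (3x3) and "t" (3): a world point X has camera coordinates R X + t; the wrist camera has in their place "mount" (4x4, takes a point from camera to tool coordinates, whose origin is the TCP and whose axes are the flange's). Camera axes: x right, y down, z forward; pixel columns grow to the right and rows downward; lengths in m; the calibration is good to about 2 mm. A picture is of the moment at which its call begins: read the wrist's pose just before it. There is no depth.
- order.hand_in(): hands the job in; it is judged then, once.
Trained networks look in a picture, given as the dict that the camera call returned (one of the last four; its "shot" number tells which), for a name from the list of things; names that differ only in an ending like _2 or _b are one class to them, and where a whole thing is asked for, a point or a joint stands for the part that bears it (a point fixed in the world has none). Each returns a list of dicts, best first, with "conf" (0 to 1); they miss things now and then, are a little off and sometimes report something else, mostly with a low value. They report only what shows in the picture. A call takes as long as a camera call. They do not tell look-alikes from the thing itself.
- spotter.find_in(picture, label): "centre" ([column, row] in pixels, amid what is visible of it).
The state is a dict: "clock": time; "joints": joint angles; "joint_vel": joint speeds; "joint_efforts": joint torques, N m; "tool_pos": TCP position; "tcp_rot": TCP orientation; "contact_force": force on the tool from outside, world axes, zero at the start; "moment": the same for the moment, N m; "opening": finger opening in m; "grip_force": force on a finger pad.
Only numpy, scipy, OpenCV 4.12 (cv2) and the standard library are available. Lean on these libraries where they do the work, as an engineer would, in place of code of your own. Each camera call takes 0.05 s, during which the arm holds its last target. There are 200 camera calls.

## Working session

There is one attempt and no reset: what is moved stays moved. The work goes in short steps, Python scripts to look and compute and a shell command to move; the robot and the scene stay as the last step left them, time stands still between calls to the robot, and variables do not carry over. Pictures are saved under pics/ and viewed, at most 10 in all, crops included, and the job is handed in when it is done.

```bash
mkdir -p pics; ls; cat > h.py <<'E'
import numpy as np, cv2
from workcell import arm, cams, order, spotter
def K(p):
    h=p["img"].shape[0]; f=h/2/np.tan(np.radians(p["vfov"])/2); return f
def ray(p,uv):
    f=K(p); d=np.array([(uv[0]-p["cx"])/f,(uv[1]-p["cy"])/f,1.])
    R=np.array(p["R"]);t=np.array(p["t"]); return -R.T@t, R.T@d
def atz(p,uv,z):
    o,d=ray(p,uv); return o+d*(z-o[2])/d[2]
def proj(p,X):
    c=np.array(p["R"])@np.array(X)+np.array(p["t"]); f=K(p); return np.array([p["cx"]+f*c[0]/c[2],p["cy"]+f*c[1]/c[2]])
E
python3 - <<'E'
from h import *
np.set_printoptions(precision=3,suppress=True)
s=arm.get_obs(); print(s)
for n in ("top","scene"):
    p=cams.get_image(n); cv2.imwrite(f"pics/{n}0.png",p["img"])
    print(n,p["vfov"],p["cx"],p["cy"],"cam",ray(p,(0,0))[0], [k for k in p])
    for l,z in (("squat_valve",.03),("carousel",.016),("turntable",.03),("cup",.03),("handle_mid",.1),("slim_valve",.04),("post_block",.02),("resistor_board",.01),("tin",.024),("spool",.04)):
        for d in spotter.find_in(p,l)[:4]: print(l,np.round(d["conf"],2),np.round(d["centre"],1),atz(p,d["centre"],z))
E
```

```text
pics
{'clock': 0.0, 'joints': array([-1.346,  0.259,  0.021,  1.334,  0.   ,  1.418]), 'joint_vel': array([-0.   ,  0.   , -0.001, -0.   , -0.   , -0.001]), 'joint_efforts': array([  0.   , -55.564,  34.453,   0.014,  -0.   ,   0.   ]), 'tool_pos': array([ 0.203, -0.511,  0.231]), 'tcp_rot': array([-3.14 , -0.   ,  0.378]), 'contact_force': array([-0.157, -0.183, -0.392]), 'moment': array([0.028, 0.034, 0.019]), 'grip_force': 0.0, 'opening': 0.08502533010834978}
top 42.79690028560956 269.71262279333047 209.10717001688 cam [ 0.289 -0.001  1.508] ['img', 'vfov', 'cx', 'cy', 'R', 't', 'shot']
squat_valve 0.83 [117.  243.8] [0.433 0.447 0.03 ]
squat_valve 0.7 [154. 232.] [0.465 0.344 0.03 ]
squat_valve 0.58 [147.4 267.2] [0.367 0.361 0.03 ]
squat_valve 0.56 [131.9 209.5] [0.529 0.408 0.03 ]
carousel 0.87 [292.9 195.8] [ 0.563 -0.045  0.016]
carousel 0.24 [421.1 178.6] [ 0.606 -0.408  0.016]
turntable 0.58 [292.7 196.7] [ 0.558 -0.044  0.03 ]
cup 0.65 [292.9 193.1] [ 0.568 -0.044  0.03 ]
handle_mid 0.81 [294.3 194.5] [ 0.551 -0.046  0.1  ]
post_block 0.65 [198.6 241.4] [0.438 0.221 0.02 ]
[... 338 characters left out ...]
uat_valve 0.83 [395.7 274.6] [0.37  0.357 0.03 ]
squat_valve 0.8 [354.4 308.5] [0.531 0.405 0.03 ]
squat_valve 0.67 [364.7 282.6] [0.457 0.344 0.03 ]
squat_valve 0.66 [394.1 303.9] [0.44  0.437 0.03 ]
carousel 0.84 [261.3 214.5] [ 0.544 -0.068  0.016]
carousel 0.21 [197.5 175.5] [ 0.635 -0.392  0.016]
turntable 0.71 [255.2 217.3] [ 0.575 -0.045  0.03 ]
cup 0.97 [255.6 216.3] [ 0.572 -0.049  0.03 ]
handle_mid 0.91 [254.6 218.2] [0.619 0.052 0.1  ]
slim_valve 0.71 [200.1 174.8] [ 0.638 -0.351  0.04 ]
post_block 0.53 [336.5 257.3] [0.457 0.218 0.02 ]
resistor_board 0.7 [253.9 167.5] [ 0.433 -0.36   0.01 ]
tin 0.62 [199.3 176.2] [ 0.635 -0.37   0.024]
spool 0.65 [306.2 331.8] [0.67  0.421 0.04 ]
```

```bash
python3 - <<'E'
import cv2,numpy as np
a=cv2.imread("pics/scene0.png"); b=cv2.imread("pics/top0.png")
c1=cv2.resize(b[130:310,90:450],None,fx=2.2,fy=2.2,interpolation=cv2.INTER_CUBIC)
cv2.imwrite("pics/c1.png",c1)
c2=cv2.resize(a[130:360,170:450],None,fx=2.6,fy=2.6,interpolation=cv2.INTER_CUBIC)
cv2.imwrite("pics/c2.png",c2)
E
```

```text
(no output)
```

View pics/c1.png

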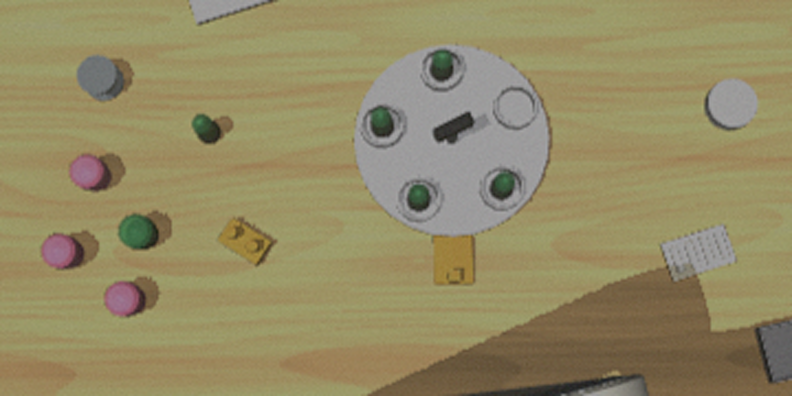

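View pics/c2.png

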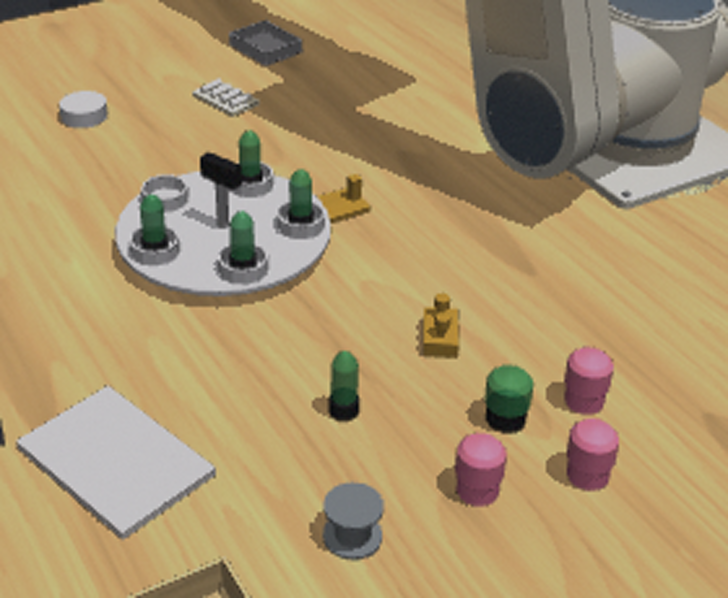

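Candidates for the squat valve in the top picture: green bulb with black base at (153,233), pinks at (132,209), (117,244) and (147,267), and the slim green valve at (183,188). I choose the green wide one at (153,233), which is (365,282) in the scene view. The empty cup is at about (324,179), and the pointer tab points toward the robot at (297,250).

```bash
cat >> h.py <<'E'
def tri(p,a,q,b):
    o1,d1=ray(p,a);o2,d2=ray(q,b);d1/=np.linalg.norm(d1);d2/=np.linalg.norm(d2)
    s=np.linalg.lstsq(np.c_[d1,-d2],o2-o1,rcond=None)[0]
    A=o1+s[0]*d1;B=o2+s[1]*d2; return (A+B)/2,np.linalg.norm(A-B)
def blob(m,near):
    n,l,st,c=cv2.connectedComponentsWithStats(m.astype(np.uint8))
    i=1+np.argmin(np.linalg.norm(c[1:]-near,axis=1)); return l==i,st[i],c[i]
E
python3 - <<'E'
from h import *
np.set_printoptions(precision=3,suppress=True)
p=cams.get_image("top");q=cams.get_image("scene")
hp=cv2.cvtColor(p["img"],cv2.COLOR_BGR2HSV);hq=cv2.cvtColor(q["img"],cv2.COLOR_BGR2HSV)
g=lambda h:(h[...,0]>45)&(h[...,0]<90)&(h[...,1]>90)
m1,s1,c1=blob(g(hp),(153,233));m2,s2,c2=blob(g(hq),(365,282))
print("green",s1,c1,s2,c2,"tri",tri(p,c1,q,c2),"top@.045",atz(p,c1,.045),"scene@.045",atz(q,c2,.045))
# disc
w=(hp[...,1]<60)&(hp[...,2]>90); w=cv2.morphologyEx(w.astype(np.uint8),cv2.MORPH_CLOSE,np.ones((5,5)))
m,s,c=blob(w,(295,194)); print("disc",s)
cn=max(cv2.findContours(m.astype(np.uint8),0,1)[0],key=cv2.contourArea)
h=cv2.convexHull(cn)[:,0].astype(float)
P=np.array([atz(p,x,.024)[:2] for x in cn[:,0].astype(float)])
from scipy.optimize import least_squares
r=least_squares(lambda v:np.hypot(*(P-v[:2]).T)-v[2],[.56,-.045,.125],loss="soft_l1",f_scale=.001).x; print("circle",r)
b=(hp[...,0]>12)&(hp[...,0]<26)&(hp[...,1]>170)&(hp[...,2]>100)
mb,sb,cb=blob(b,(297,248)); print("tab",sb,cb,atz(p,cb,.008))
mk,sk,ck=blob((hp[...,2]<60),(296,187)); print("bar",sk,ck,atz(p,ck,.114))
C=r[:2]; 
# cup ring centre via Hough around (324,179)
z=cv2.resize(p["img"][160:200,304:344],None,fx=10,fy=10,interpolation=cv2.INTER_CUBIC)
gz=cv2.GaussianBlur(cv2.cvtColor(z,cv2.COLOR_BGR2GRAY),(9,9),2)
cc=cv2.HoughCircles(gz,cv2.HOUGH_GRADIENT,1,50,param1=60,param2=20,minRadius=60,maxRadius=130); print(cc[0][:3])
u=cc[0][0][:2]/10+[304,160]-.45; U=atz(p,u,.044)
print("cup",u,U,np.hypot(*(U[:2]-C)),np.degrees(np.arctan2(*(U[:2]-C)[::-1])))
T=atz(p,cb,.01)[:2]-C; print("ptr",np.hypot(*T),np.degrees(np.arctan2(T[1],T[0])))
z=np.hstack([cv2.resize(p["img"][205:265,123:183],(390,390),interpolation=2),cv2.resize(q["img"][245:320,330:405],(390,390),interpolation=2)]);cv2.imwrite("pics/close.png",z)
E
```

```text
green [145 228  14  15 153] [150.974 234.882] [357 271  18  20 284] [365.616 280.236] tri (array([0.457, 0.349, 0.041]), np.float64(0.0035020758376140605)) top@.045 [0.455 0.349 0.045] scene@.045 [0.461 0.351 0.045]
disc [ 251  150   89   88 5586]
circle [ 0.57  -0.05   0.124]
tab [559 267   1   1   1] [559. 267.] [ 0.352 -0.775  0.008]
bar [288 181  17  14 118] [295.856 187.619] [ 0.567 -0.05   0.114]
[[205.5 193.5  98.9]]
cup [324.1 178.9] [ 0.604 -0.132  0.044] 0.0885194699744222 -67.37571840126353
ptr 0.7561674101959314 -106.78051960403087
```

View pics/close.png

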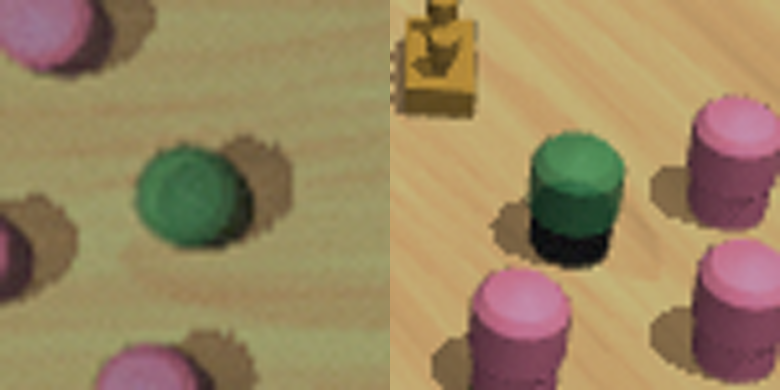

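The close crop confirms it: the green bulb on a black base is at (153,233), and its neighbours are pink. Next I move over the carousel for a wrist look.

```bash
python3 -m inch '[[3,-1.7,-1.5,0],[5,-2.9,-1.5,0],[5,-2.9,-1.5,0],[5,-2.9,-1.5,0],[5,-2.9,-1.5,0],[5,-2.9,-1.5,0],[5,-2.9,-1.5,0],[5,-2.9,0,0]]' 8.5 40
python3 -c "
from h import *
np.set_printoptions(precision=4,suppress=True)
print(cams.get_image('wrist')['mount'])"
```

```text
clock: 2.2
tool_pos: [0.4761, -0.165, 0.3376]
tcp_rot: [3.14, -0.002, 0.378]
contact_force: [1.8, -1.7, -0.4]
opening: 0.0851
grip_force: 0.0
[[-0.0002 -0.9623 -0.272   0.0685]
 [ 1.     -0.0003  0.0003  0.0001]
 [-0.0004 -0.272   0.9623 -0.1424]
 [ 0.      0.      0.      1.    ]]
```

```bash
python3 -m inch '[[5,-1.1,0,0],[5,-1.1,0,0.1],[0,0,0,0.17],[0,0,0,0.18],[0,0,0,0.18],[0,0,0,0.18],[0,0,0,0.18],[0,0,0,0.18]]'
python3 -m inch '[[0,0,0,0.18],[0,0,0,0.1],[0,0,0,0],[0,0,0,0]]'
cat >> h.py <<'E'
from scipy.spatial.transform import Rotation as Ro
def wrist():
    s=arm.get_obs(); p=cams.get_image("wrist"); T=np.eye(4); T[:3,:3]=Ro.from_euler("xyz",s["tcp_rot"]).as_matrix(); T[:3,3]=s["tool_pos"]
    W=T@np.array(p["mount"]); p["R"]=W[:3,:3].T; p["t"]=-p["R"]@W[:3,3]; return p
E
python3 - <<'E'
from h import *
np.set_printoptions(precision=3,suppress=True)
p=wrist(); cv2.imwrite("pics/w1.png",p["img"]); np.save("w1.npy",p,allow_pickle=True)
print(p["vfov"],proj(p,(.57,-.05,.024)),proj(p,(.604,-.132,.044)),proj(p,(.40,-.05,.04)))
E
```

```text
clock: 3.25
tool_pos: [0.4996, -0.2138, 0.3361]
tcp_rot: [-3.048, 0.017, -0.609]
contact_force: [0.0, -0.9, 0.6]
opening: 0.0852
grip_force: 0.0
clock: 3.75
tool_pos: [0.4507, -0.2668, 0.3365]
tcp_rot: [-2.997, 0.047, -0.777]
contact_force: [-0.2, 0.0, -0.5]
opening: 0.0851
grip_force: 0.0
67.37148024722552 [164.176 199.414] [172.606 149.75 ] [237.739 276.587]
```

View pics/w1.png

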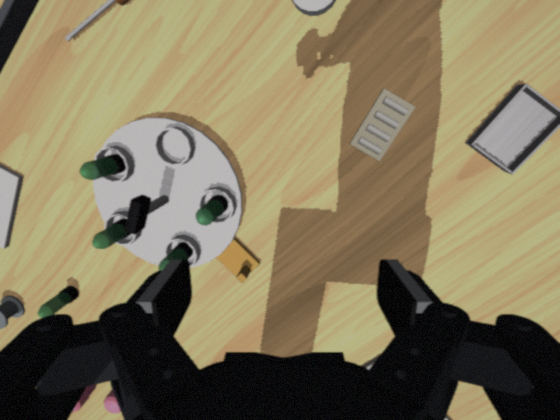

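The wrist view shows the disc at about (167,190), the empty cup at (176,146) and the tab at (238,259). Joint 6 ran into its limit on that spin, so I spin the other way and check that the pose recovers.

```bash
python3 -m inch '[[0,0,0,-0.18],[0,0,0,-0.18],[0,0,0,-0.18],[0,0,0,-0.18],[0,0,0,-0.18],[0,0,0,-0.18],[0,0,0,-0.18],[0,0,0,-0.18]]'; python3 -c "
from h import *
print(arm.get_obs()['joints'])"
```

```text
clock: 4.8
tool_pos: [0.4513, -0.2659, 0.3365]
tcp_rot: [-3.077, -0.138, 0.664]
contact_force: [-0.1, 0.6, -0.2]
opening: 0.0849
grip_force: 0.0
[-0.77554519  0.22206276  0.22777183  1.62340588  0.14469877  1.69461838]
```

The tilt (joint 5 at 0.145) came from pushing past the joint 6 limit. By symmetry, pushing gently at joint 6's other end should undo it, and that is also the side I want for the final turn.

```bash
for i in 1; do python3 -m inch '[[0,0,0,-0.18],[0,0,0,-0.18],[0,0,0,-0.18],[0,0,0,-0.18],[0,0,0,-0.18],[0,0,0,-0.18],[0,0,0,-0.18],[0,0,0,-0.18]]' >/dev/null; python3 -m inch '[[0,0,0,-0.18],[0,0,0,-0.18],[0,0,0,-0.18],[0,0,0,-0.18],[0,0,0,-0.18],[0,0,0,-0.18],[0,0,0,-0.18],[0,0,0,-0.18]]' >/dev/null;  python3 -m inch '[[0,0,0,-0.18],[0,0,0,-0.18],[0,0,0,-0.18],[0,0,0,-0.18],[0,0,0,-0.18],[0,0,0,-0.18],[0,0,0,-0.18],[0,0,0,-0.18]]'; done; python3 -c "
from h import *
print(arm.get_obs()['joints'])"
```

```text
clock: 7.8
tool_pos: [0.4513, -0.2659, 0.3365]
tcp_rot: [-3.039, 0.112, -1.289]
contact_force: [-0.1, -0.4, -0.2]
opening: 0.0851
grip_force: 0.0
[-0.77552973  0.22211627  0.227782    1.62342097  0.14465955 -2.62537643]
```

```bash
python3 -m inch '[[0,0,0,-0.18],[0,0,0,-0.18],[0,0,0,-0.15],[0,0,0,-0.05]]'; python3 -c "
from h import *
print(arm.get_obs()['joints'])"
```

```text
clock: 8.3
tool_pos: [0.4581, -0.2589, 0.3365]
tcp_rot: [-3.004, 0.041, -0.754]
contact_force: [-0.2, -0.3, 0.5]
opening: 0.0849
grip_force: 0.0
[-0.75247928  0.22342239  0.23035927  1.61892782  0.13769603 -3.13970524]
```

```bash
python3 -m inch '[[0,0,0,-0.15],[0,0,0,-0.15],[0,0,0,-0.15],[0,0,0,-0.15]]'; python3 -c "
from h import *
print(arm.get_obs()['joints'])"
```

```text
clock: 8.8
tool_pos: [0.5374, -0.1227, 0.3362]
tcp_rot: [-3.122, -0.014, -0.39]
contact_force: [1.2, -0.1, 0.1]
opening: 0.0847
grip_force: 0.0
[-0.38751618  0.24346986  0.26428259  1.57805749  0.01996109 -3.13906453]
```

```bash
python3 -m inch '[[0,0,0,-0.09],[0,0,0,0]]'; python3 -c "
from h import *
print(arm.get_obs()['joints'])"
```

```text
clock: 9.05
tool_pos: [0.545, -0.0999, 0.3363]
tcp_rot: [-3.14, -0.015, -0.336]
contact_force: [0.3, 0.3, 0.1]
opening: 0.0851
grip_force: 0.0
[-3.33812067e-01  2.49365806e-01  2.72629800e-01  1.57938306e+00
  1.95843158e-03 -3.13936767e+00]
```

The tilt is down to 0.015 rad. I spin to the working yaw and measure the carousel with the wrist camera.

```bash
python3 -m inch '[[0,0,0,0.15],[0,0,0,0.15],[0,0,0,0.15],[0,0,0,0.15],[0,0,0,0.15],[0,0,0,0],[0,0,0,0]]'
python3 - <<'E'
from h import *
np.set_printoptions(precision=3,suppress=True)
p=wrist(); cv2.imwrite("pics/w2.png",p["img"]); np.save("w2.npy",p,allow_pickle=True)
for n,X in dict(ax=(.57,-.05,.024),hand=(.57,-.05,.114),cup=(.604,-.132,.044),nib=(.395,-.05,.04)).items(): print(n,proj(p,X))
E
```

```text
clock: 9.93
tool_pos: [0.5442, -0.103, 0.3363]
tcp_rot: [-3.13, -0.009, -1.088]
contact_force: [-0.6, -0.1, -0.4]
opening: 0.0851
grip_force: 0.0
ax [253.683 195.55 ]
hand [246.029 211.916]
cup [256.433 134.679]
nib [357.518 251.231]
```

View pics/w2.png

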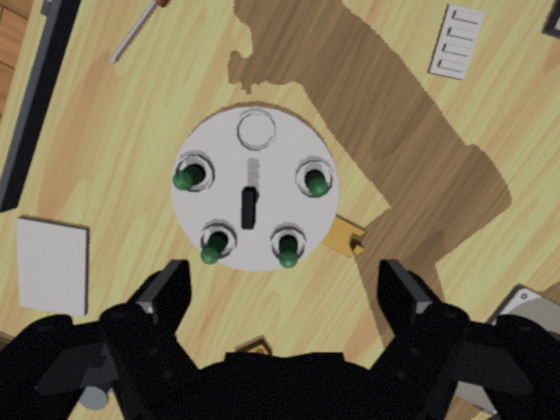

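The wrist view shows the disc at (255,189), cup at (256,131), bar handle at (249,207), the tab from (335,230) to (360,247) and the nib at (357,247). Now I fit these.

```bash
cat > fit.py <<'E'
from h import *
from scipy.optimize import least_squares
np.set_printoptions(precision=4,suppress=True)
def disc(p,near,z=.024):
    h=cv2.cvtColor(p["img"],cv2.COLOR_BGR2HSV)
    w=((h[...,1]<45)&(h[...,2]>110)).astype(np.uint8)
    m,s,c=blob(w,near); 
    cn=max(cv2.findContours(m.astype(np.uint8),0,1)[0],key=cv2.contourArea)[:,0].astype(float)
    P=np.array([atz(p,x,z)[:2] for x in cn])
    P=P[np.hypot(*(P-P.mean(0)).T)>.09]
    return least_squares(lambda v:np.hypot(*(P-v[:2]).T)-v[2],[*P.mean(0),.125],loss="soft_l1",f_scale=.0007).x
def ring(p,near,z=.044,r=24):
    x,y=int(near[0])-r,int(near[1])-r
    g=cv2.resize(p["img"][y:y+2*r,x:x+2*r],None,fx=10,fy=10,interpolation=cv2.INTER_CUBIC)
    g=cv2.GaussianBlur(cv2.cvtColor(g,cv2.COLOR_BGR2GRAY),(0,0),4)
    c=cv2.HoughCircles(g,cv2.HOUGH_GRADIENT,1,40,param1=40,param2=15,minRadius=80,maxRadius=220)[0][0]
    u=c[:2]/10+[x,y]-.45; return u,c[2]/10,atz(p,u,z)
E
python3 - <<'E'
from fit import *
w=np.load("w2.npy",allow_pickle=True).item(); t=cams.get_image("top")
for p,n,cu,tabbox in ((w,(255,189),(256,131),(320,215,372,262)),(t,(295,194),(324,179),(284,230,310,262))):
    r=disc(p,n); u,rr,U=ring(p,cu,r=24 if p is w else 16); d=U[:2]-r[:2]
    print("disc",r,"cup",u,rr,U,np.hypot(*d),np.degrees(np.arctan2(d[1],d[0])))
    h=cv2.cvtColor(p["img"],cv2.COLOR_BGR2HSV); x0,y0,x1,y1=tabbox
    m=np.zeros(h.shape[:2],bool); hh=h[y0:y1,x0:x1]
    m[y0:y1,x0:x1]=(hh[...,0]>10)&(hh[...,0]<24)&(hh[...,1]>150)
    n_,l,st,c=cv2.connectedComponentsWithStats(m.astype(np.uint8)); i=1+np.argmax(st[1:,4]); print("tab",st[i],c[i])
    q=cv2.minAreaRect(np.argwhere(l==i)[:,::-1].astype(np.float32)); print(q)
    for b in cv2.boxPoints(q): B=atz(p,b,.012)[:2]-r[:2]; print("  corner",B,np.hypot(*B),np.degrees(np.arctan2(B[1],B[0]))%360)
# residual: handle bar top centre in wrist
h=cv2.cvtColor(w["img"],cv2.COLOR_BGR2HSV); m,s,c=blob(h[...,2]<50,(249,207)); print("bar",s,c,atz(w,c,.110))
E
```

```text
Traceback (most recent call last):
  File "fit.py", line 16, in ring
    c=cv2.HoughCircles(g,cv2.HOUGH_GRADIENT,1,40,param1=40,param2=15,minRadius=80,maxRadius=220)[0][0]
      ~~~~~~~~~~~~~~~~~~~~~~~~~~~~~~~~~~~~~~~~~~~~~~~~~~~~~~~~~~~~~~~~~~~~~~~~~~~~~~~~~~~~~~~~~~^^^
TypeError: 'NoneType' object is not subscriptable
```

```bash
sed -i 's/c=cv2.HoughCircles.*/g=cv2.normalize(g,None,0,255,cv2.NORM_MINMAX); c=cv2.HoughCircles(g,cv2.HOUGH_GRADIENT,1,40,param1=20,param2=8,minRadius=int(r*3.5),maxRadius=int(r*9))[0][0]/' fit.py
cat > meas.py <<'E'
from fit import *
w=np.load("w2.npy",allow_pickle=True).item(); t=cams.get_image("top")
for p,n,cu,tabbox in ((w,(255,189),(256,131),(320,215,372,262)),(t,(295,194),(324,179),(284,230,310,262))):
    r=disc(p,n); u,rr,U=ring(p,cu,r=24 if p is w else 14); d=U[:2]-r[:2]
    print("disc",r,"cup",u,rr,U,np.hypot(*d),np.degrees(np.arctan2(d[1],d[0])))
    h=cv2.cvtColor(p["img"],cv2.COLOR_BGR2HSV); x0,y0,x1,y1=tabbox
    m=np.zeros(h.shape[:2],bool); hh=h[y0:y1,x0:x1]
    m[y0:y1,x0:x1]=(hh[...,0]>10)&(hh[...,0]<24)&(hh[...,1]>150)
    n_,l,st,c=cv2.connectedComponentsWithStats(m.astype(np.uint8)); i=1+np.argmax(st[1:,4]); print("tab",st[i],c[i])
    q=cv2.minAreaRect(np.argwhere(l==i)[:,::-1].astype(np.float32)); print(q)
    for b in cv2.boxPoints(q): B=atz(p,b,.012)[:2]-r[:2]; print("  corner",B,np.hypot(*B),np.degrees(np.arctan2(B[1],B[0]))%360)
h=cv2.cvtColor(w["img"],cv2.COLOR_BGR2HSV); m,s,c=blob(h[...,2]<50,(249,207)); print("bar",s,c,atz(w,c,.110))
E
python3 meas.py
```

```text
disc [ 0.5701 -0.0528  0.1236] cup [255.9 131.1] 19.45 [ 0.6067 -0.1359  0.044 ] 0.09073418142915315 -66.20921224124365
tab [350 236  11  14  53] [354.4717 242.9811]
((355.0122375488281, 242.8902587890625), (9.526599884033203, 11.400686264038086), 51.34019470214844)
  corner [-0.1652  0.005 ] 0.16528904672302183 178.2553693494364
  corner [-0.1714 -0.0117] 0.17183650173629547 183.91921103406105
  corner [-0.1862 -0.0055] 0.1862404210030338 181.6787470452854
  corner [-0.18    0.0115] 0.18036138761422563 176.35363705725354fit.py:11: RuntimeWarning: Mean of empty slice.
  return least_squares(lambda v:np.hypot(*(P-v[:2]).T)-v[2],[*P.mean(0),.125],loss="soft_l1",f_scale=.0007).x
  ret = um.true_divide(
Traceback (most recent call last):
  File "meas.py", line 4, in <module>
    r=disc(p,n); u,rr,U=ring(p,cu,r=24 if p is w else 14); d=U[:2]-r[:2]
  File "fit.py", line 11, in disc
    return least_squares(lambda v:np.hypot(*(P-v[:2]).T)-v[2],[*P.mean(0),.125],loss="soft_l1",f_scale=.0007).x
           ~~~~~~~~~~~~~^^^^^^^^^^^^^^^^^^^^^^^^^^^^^^^^^^^^^^^^^^^^^^^^^^^^^^^^^^^^^^^^^^^^^^^^^^^^^^^^^^^^^
ValueError: Initial guess is outside of provided bounds
```

```bash
python3 -m inch '[[-3,-0.9,0,0],[-5,-1.5,0,0],[-5.5,-1.7,0,0],[-5.5,-1.7,0,0],[-5.5,-1.7,0,0],[-5.5,-1.7,0,0],[-5.5,-1.7,2,0],[-5,-1.4,4,0]]' 7 40
python3 -m inch '[[-3.6,-1,4,0],[0,0,3.5,0],[0,0,0,0],[0,0,0,0]]'
cat > valve.py <<'E'
from fit import *
p=wrist(); o=arm.get_obs(); print(o["tool_pos"],o["tcp_rot"],o["joints"]); print(proj(p,(.457,.349,.045)))
h=cv2.cvtColor(p["img"],cv2.COLOR_BGR2HSV)
m=((h[...,0]>45)&(h[...,0]<90)&(h[...,1]>90)).astype(np.uint8)
n,l,st,c=cv2.connectedComponentsWithStats(m)
for i in range(1,n):
    if st[i,4]>150: print(st[i],c[i],"@.04",atz(p,c[i],.042))
cv2.imwrite("pics/w3.png",p["img"])
for d in spotter.find_in(p,"squat_valve")[:4]: print(d["conf"],d["centre"],atz(p,d["centre"],.03))
E
python3 valve.py
```

```text
clock: 11.08
tool_pos: [0.4674, 0.313, 0.2763]
tcp_rot: [-3.127, -0.009, -1.089]
contact_force: [-0.1, -0.3, 0.5]
opening: 0.07
grip_force: 0.0
clock: 11.58
tool_pos: [0.4614, 0.3469, 0.2021]
tcp_rot: [-3.129, -0.009, -1.091]
contact_force: [-0.2, -0.2, 0.3]
opening: 0.0701
grip_force: 0.0
[0.4616 0.3469 0.2025] [-3.1278 -0.0091 -1.0908] [ 0.5041  0.3062  0.0154  1.2664 -0.0095 -1.5468]
[288.3066 199.4381]
[ 183   24   39   41 1006] [202.1074  44.4066] @.04 [0.5884 0.2613 0.042 ]
[ 272  173   41   45 1443] [291.5433 195.2308] @.04 [0.4558 0.3444 0.042 ]
0.85 [191.8, 209.6] [0.5392 0.4084 0.03  ]
0.76 [273.9, 280.3] [0.4267 0.4407 0.03  ]
0.66 [352.2, 237.4] [0.3762 0.3573 0.03  ]
0.58 [289.5, 197.4] [0.4552 0.3497 0.03  ]
```

View pics/w3.png

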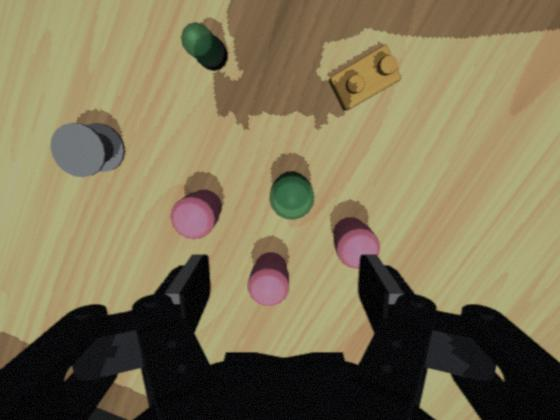

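The valve is at (291,195), between the pinks at (193,217), (269,287) and (357,247). I descend with a small correction and grip.

```bash
python3 -m inch '[[-0.2,0.5,1,0],[0,0,3,0],[0,0,4,0],[0,0,4,0],[0,0,3,0],[0,0,2,0],[0,0,1.2,0],[0,0,0,0]]'
python3 -m inch '[[0,0,0,0],[0,0,0,0],[0,0,0,0],[0,0,0,0],[0,0,0,0],[0,0,0,0]]' 3.5 40
python3 valve.py
```

```text
clock: 12.68
tool_pos: [0.4576, 0.3456, 0.0182]
tcp_rot: [-3.131, -0.009, -1.091]
contact_force: [0.8, -0.2, 0.1]
opening: 0.0701
grip_force: 0.0
clock: 13.42
tool_pos: [0.4585, 0.3462, 0.0198]
tcp_rot: [-3.128, -0.009, -1.09]
contact_force: [-1.2, -0.2, 6.8]
opening: 0.0429
grip_force: 40.5
[0.4585 0.3462 0.0198] [-3.1283 -0.0092 -1.0903] [ 0.5057  0.4336 -0.2904  0.8337 -0.0095 -1.5457]
[282.1977 298.2829]
[ 229  226  111  118 9312] [283.9327 287.0561] @.04 [0.458  0.3455 0.042 ]
0.89 [417.8, 385.7] [0.3687 0.3691 0.03  ]
0.78 [67.8, 302.0] [0.5429 0.407  0.03  ]
0.57 [284.2, 286.5] [0.4551 0.3512 0.03  ]
```

```bash
python3 -m inch '[[0,0,-2,0],[0,0,-4,0],[0,0,-4.5,0],[2,0.4,-4.5,0],[4,0.7,-3,0],[5,0.9,-1,0],[5.5,1,0,0],[5.5,1,0,0]]'
python3 -m inch '[[5.5,1,0,0],[5.5,1,0,0],[5.5,1,0,0],[5,0.9,0,0],[4,0.8,0,0],[2.2,0.4,0,0],[0,0,0,0],[0,0,0,0]]'
python3 - <<'E'
from fit import *
p=wrist(); o=arm.get_obs(); print(o["tool_pos"],o["tcp_rot"],o["opening"],o["grip_force"]); np.save("w4.npy",p,allow_pickle=True)
print(proj(p,(.6067,-.1359,.044)),proj(p,(.57,-.0528,.024)))
cv2.imwrite("pics/w4.png",p["img"])
E
```

```text
clock: 14.52
tool_pos: [0.5218, 0.1313, 0.2109]
tcp_rot: [-3.129, -0.01, -1.09]
contact_force: [1.2, 0.6, 0.1]
opening: 0.0425
grip_force: 41.1
clock: 15.52
tool_pos: [0.604, -0.1353, 0.2122]
tcp_rot: [-3.13, -0.009, -1.09]
contact_force: [0.1, 0.3, -1.6]
opening: 0.0426
grip_force: 41.1
[ 0.604  -0.1351  0.2123] [-3.1302 -0.009  -1.0892] 0.04249588720276999 41.11559901939472
[283.0516 191.3756] [278.1594 265.3489]
```

View pics/w4.png

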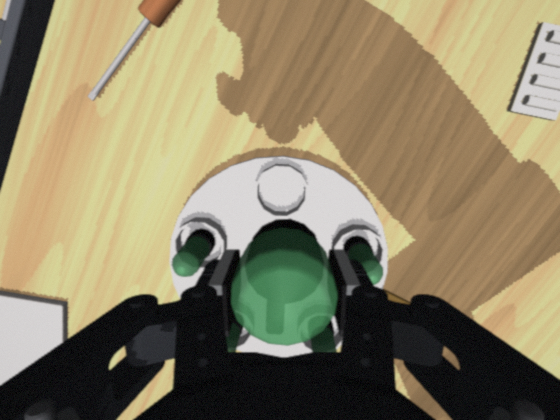

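The cup ring is at about (282,187), predicted (283,191), and the valve is held straight at (284,287). I fit the ring for the correction.

```bash
python3 - <<'E'
from fit import *
p=np.load("w4.npy",allow_pickle=True).item()
for r in (30,34): print(ring(p,(282,187),r=r))
g=cv2.cvtColor(p["img"],cv2.COLOR_BGR2GRAY); e=cv2.Canny(g,40,100)
def f(v):  # rim outer (27mm) at z=.044, score on edges
    a=np.linspace(0,2*np.pi,180); s=0
    dt=cv2.distanceTransform(255-e,cv2.DIST_L2,5)
    for r in (.027,.024):
        for t in a:
            u=proj(p,(v[0]+r*np.cos(t),v[1]+r*np.sin(t),.044)); s+=min(dt[int(round(u[1])),int(round(u[0]))],4)
    return s
best=min(((f((x,y)),x,y) for x in np.arange(.598,.616,.001) for y in np.arange(-.146,-.126,.001))); print(best)
h=cv2.cvtColor(p["img"],cv2.COLOR_BGR2HSV)
m,s,c=blob((h[...,0]>45)&(h[...,0]<90)&(h[...,1]>90),(284,287)); print(s,c,atz(p,c,.212+.022))
E
```

```text
(array([281.1, 181.1]), np.float32(24.08), array([ 0.6133, -0.1443,  0.044 ]))
(array([280.1, 181.1]), np.float32(24.710001), array([ 0.6142, -0.1438,  0.044 ]))
(np.float32(268.9999), np.float64(0.609), np.float64(-0.13699999999999998))
[ 228  226  112  127 9996] [285.326  289.6919] [ 0.6024 -0.1349  0.234 ]
```

```bash
python3 -m inch '[[0.2,-0.2,1.5,0],[0,0,3,0],[0,0,4,0],[0,0,3,0],[0,0,1.5,0],[0,0,0.6,0],[0,0,0,0],[0,0,0,0]]'
python3 - <<'E'
from fit import *
p=wrist(); o=arm.get_obs(); print(o["tool_pos"],o["contact_force"])
t=cams.get_image("top"); s=cams.get_image("scene")
a=[cv2.resize(t["img"][150:215,280:345],(390,390),interpolation=2),cv2.resize(s["img"][165:230,200:265],(390,390),interpolation=2)]
cv2.imwrite("pics/w5.png",np.hstack(a))
g=lambda q,n:blob(((h:=cv2.cvtColor(q["img"],cv2.COLOR_BGR2HSV))[...,0]>45)&(h[...,0]<90)&(h[...,1]>90),n)
e=cv2.Canny(cv2.cvtColor(p["img"],cv2.COLOR_BGR2GRAY),40,100); cv2.imwrite("pics/w5w.png",p["img"][120:380,130:440])
print(proj(p,(.607,-.136,.044)))
E
```

```text
clock: 16.58
tool_pos: [0.6094, -0.1378, 0.0772]
tcp_rot: [-3.129, -0.011, -1.09]
contact_force: [0.7, 0.6, -1.7]
opening: 0.0425
grip_force: 41.1
[ 0.6094 -0.1378  0.0772] [ 1.0467  0.0993 -1.5302]
[286.0517 245.4861]
```

View pics/w5.png

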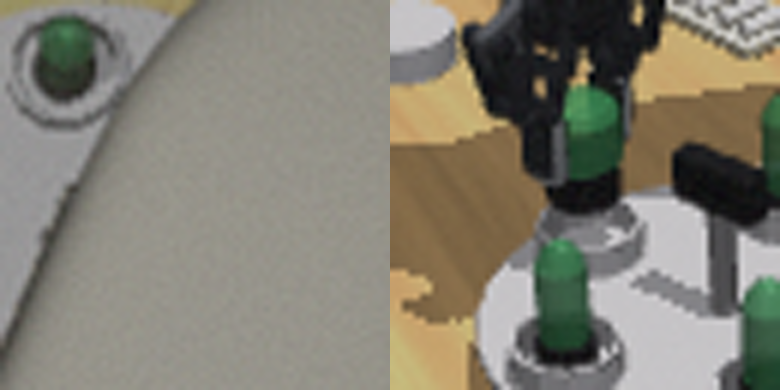

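View pics/w5w.png

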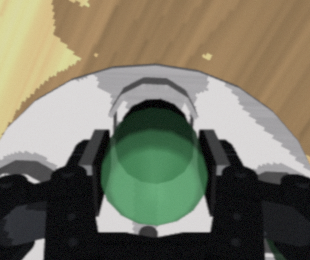

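The scene crop shows the base hovering over the ring about 3–4 mm to the left: base at crop x 584, ring at 592. The wrist crop shows it laterally centred at x≈153. I correct along tool −x, then lower.

```bash
python3 -m inch '[[-0.35,0.05,0,0],[0,0,0.7,0],[0,0,0.7,0],[0,0,0.6,0],[0,0,0.4,0],[0,0,0,0]]'
python3 -m inch '[[0,0,0.3,0],[0,0,0.2,0],[0,0,0,0],[0,0,0,0]]'
```

```text
clock: 17.48
tool_pos: [0.607, -0.1348, 0.0516]
tcp_rot: [-3.131, -0.009, -1.09]
contact_force: [-0.3, -0.1, -0.9]
opening: 0.0426
grip_force: 41.1
clock: 17.98
tool_pos: [0.6073, -0.1348, 0.0472]
tcp_rot: [-3.13, -0.009, -1.09]
contact_force: [-0.5, 0.3, -0.7]
opening: 0.0426
grip_force: 41.1
```

```bash
python3 -m inch '[[0,0,0.15,0],[0,0,0,0],[0,0,0,0]]'
python3 -m inch '[[0,0,0,0],[0,0,0,0],[0,0,0,0],[0,0,0,0],[0,0,0,0]]' 6.5
python3 -m inch '[[0,0,-0.5,0],[0,0,-2,0],[0,0,-4,0],[0,0,-4.5,0],[0,0,-4,0],[-2,0,-2.5,0],[-4,0,-1,0],[-3,0,0,0]]'
```

```text
clock: 18.35
tool_pos: [0.6074, -0.1348, 0.0458]
tcp_rot: [-3.13, -0.01, -1.09]
contact_force: [1.2, -1.0, 1.3]
opening: 0.0425
grip_force: 41.3
clock: 18.98
tool_pos: [0.6072, -0.1348, 0.0456]
tcp_rot: [-3.13, -0.009, -1.09]
contact_force: [-0.1, 0.8, 0.1]
opening: 0.065
grip_force: 0.0
clock: 19.98
tool_pos: [0.5627, -0.0536, 0.2312]
tcp_rot: [-3.129, -0.011, -1.09]
contact_force: [0.1, 0.2, -0.1]
opening: 0.0648
grip_force: 0.0
```

```bash
python3 - <<'E'
from fit import *
p=wrist(); o=arm.get_obs(); print(o["tool_pos"],o["tcp_rot"]); np.save("w6.npy",p,allow_pickle=True); cv2.imwrite("pics/w6.png",p["img"])
C=(.570,-.0528)
u=proj(p,(*C,.114)); print("pred bar top",u, "disc",proj(p,(*C,.024)),"valve",proj(p,(.607,-.135,.075)))
g=p["img"].max(2)
for th in (45,60):
    m,s,c=blob(g<th,u); q=cv2.minAreaRect(np.argwhere(m)[:,::-1].astype(np.float32)); print(th,s,c,q,atz(p,c,.11))
h=cv2.cvtColor(p["img"],cv2.COLOR_BGR2HSV)
n,l,st,c=cv2.connectedComponentsWithStats(((h[...,0]>45)&(h[...,0]<90)&(h[...,1]>90)).astype(np.uint8))
for i in range(1,n):
    if st[i,4]>150: print(st[i],c[i],atz(p,c[i],.07))
s=cams.get_image("scene")
for l in("squat_valve","handle_mid"):
    for q,n in((p,"w"),(s,"s")):
        for d in spotter.find_in(q,l)[:3]: print(l,n,d["conf"],d["centre"],atz(q,d["centre"],.06 if l[0]=="s" else .1))
E
```

```text
[ 0.5609 -0.0509  0.2311] [-3.1292 -0.0088 -1.0889]
pred bar top [276.9672 202.8695] disc [279.5957 183.6702] valve [283.596   94.9282]
45 [269 171  18  58 898] [277.     199.5445] ((276.949462890625, 199.61134338378906), (15.938089370727539, 57.349876403808594), 2.602562189102173) [ 0.571  -0.0545  0.11  ]
60 [268 171  19  59 932] [277.0064 199.6212] ((276.81939697265625, 199.814208984375), (16.494827270507812, 58.20920181274414), 2.544804573059082) [ 0.571  -0.0544  0.11  ]
[ 261   71   46   49 1734] [283.9498  95.1661] [ 0.6069 -0.1353  0.07  ]
[174 146  36  30 760] [191.0184 160.1171] [ 0.659  -0.0417  0.07  ]
[351 153  35  31 740] [368.2297 168.0122] [ 0.5042 -0.1141  0.07  ]
[212 239  29  38 690] [225.6058 257.2594] [0.5871 0.0346 0.07  ]
[313 244  26  37 692] [325.9783 261.8251] [ 0.4919 -0.0098  0.07  ]
squat_valve w 0.77 [281.9, 95.7] [ 0.6089 -0.1347  0.06  ]
squat_valve w 0.73 [278.8, 176.1] [ 0.5765 -0.0656  0.06  ]
squat_valve w 0.47 [537.1, 9.8] [ 0.4434 -0.3007  0.06  ]
squat_valve s 0.92 [398.2, 305.4] [0.4571 0.4675 0.06  ]
squat_valve s 0.76 [353.7, 307.6] [0.5497 0.4256 0.06  ]
squat_valve s 0.73 [258.5, 166.0] [ 0.4516 -0.2787  0.06  ]
handle_mid w 0.67 [279.8, 178.8] [ 0.5766 -0.07    0.1   ]
handle_mid s 0.55 [257.0, 218.2] [0.6135 0.055  0.1   ]
```

```bash
python3 -m inch '[[0.5,-0.7,1,0.05],[0,0,3,0],[0,0,3.5,0],[0,0,3.5,0],[0,0,2.5,0],[0,0,1.5,0],[0,0,0,0],[0,0,0,0]]' 5 40
python3 -c "
from fit import *
p=wrist();o=arm.get_obs();print(o['tool_pos'],o['tcp_rot'],o['joints'],proj(p,(.57,-.053,.114)),proj(p,(.607,-.135,.075)))
m,s,c=blob(p['img'].max(2)<45,proj(p,(.57,-.053,.114)));print(s,c)"
```

```text
clock: 21.28
tool_pos: [0.5743, -0.0564, 0.0808]
tcp_rot: [-3.129, -0.009, -1.141]
contact_force: [-0.1, 0.1, 0.0]
opening: 0.0502
grip_force: 0.0
[ 0.5744 -0.0564  0.081 ] [-3.1285 -0.0097 -1.1405] [-0.2435  0.3769 -0.2032  0.9744  0.0006 -2.2446] [288.193 313.061] [290.0532  82.6133]
[    0   234   560   186 52112] [283.1975 358.6804]
```

```bash
python3 -m inch '[[-0.5,0.25,0,0],[0,0,0,0]]' - 40
python3 -m inch '[[0,0,0,0],[0,0,0,0],[0,0,0,0],[0,0,0,0],[0,0,0,0],[0,0,0,0]]' 1 40
python3 - <<'E'
from fit import *
t=cams.get_image("top"); im=cv2.imread("pics/top0.png")
for z in (.008,.016): print(z,[proj(t,(.57+r*-1,-.0515,z)).round(1).tolist() for r in (.125,.175)])
b=im[...,0].astype(int); g=im[...,2].astype(int)-b
for y in range(238,262,2): print(y,(g[y,280:314]).tolist())
E
```

```text
clock: 21.58
tool_pos: [0.5691, -0.0523, 0.0804]
tcp_rot: [-3.129, -0.009, -1.14]
contact_force: [-0.3, 0.5, 0.3]
opening: 0.0502
grip_force: 0.0
clock: 22.32
tool_pos: [0.5707, -0.052, 0.0803]
tcp_rot: [-3.127, -0.009, -1.14]
contact_force: [6.8, 5.1, 0.2]
opening: 0.0153
grip_force: 44.0
0.008 [[296.2, 237.6], [296.6, 255.4]]
0.016 [[296.3, 237.3], [296.7, 255.2]]
238 [49, 48, 47, 52, 52, 50, 36, 88, 100, 99, 100, 99, 95, 97, 98, 101, 100, 99, 97, 100, 98, 98, 96, 101, 73, 54, 49, 52, 51, 51, 49, 50, 48, 51]
240 [56, 59, 56, 58, 58, 55, 48, 84, 96, 93, 92, 94, 95, 96, 95, 98, 96, 97, 96, 96, 95, 96, 99, 93, 73, 51, 51, 57, 55, 53, 54, 54, 54, 52]
242 [57, 55, 58, 56, 56, 54, 53, 83, 97, 92, 96, 94, 92, 96, 92, 97, 95, 95, 94, 97, 97, 95, 97, 101, 75, 50, 52, 52, 52, 54, 55, 53, 52, 53]
244 [55, 58, 58, 57, 56, 56, 55, 81, 96, 94, 93, 97, 92, 99, 93, 94, 96, 96, 97, 95, 93, 97, 96, 97, 86, 53, 51, 56, 56, 57, 60, 54, 56, 55]
246 [62, 63, 62, 63, 63, 61, 63, 85, 93, 97, 93, 98, 95, 93, 96, 94, 95, 94, 96, 96, 95, 96, 99, 97, 87, 52, 58, 63, 62, 62, 61, 64, 62, 61]
248 [55, 56, 54, 64
[... 271 characters left out ...]
, 63, 65, 63, 63, 60, 62, 83, 98, 98, 94, 98, 95, 98, 88, 89, 79, 74, 65, 58, 60, 93, 99, 96, 94, 57, 57, 62, 59, 64, 61, 63, 59, 60]
254 [57, 57, 56, 56, 56, 59, 55, 81, 93, 98, 93, 99, 93, 72, 87, 95, 99, 101, 91, 68, 63, 92, 94, 98, 95, 58, 54, 55, 54, 56, 55, 57, 55, 54]
256 [55, 57, 60, 55, 54, 55, 54, 77, 97, 98, 97, 96, 97, 71, 85, 94, 94, 97, 87, 70, 60, 90, 100, 100, 97, 59, 56, 56, 60, 59, 58, 56, 56, 58]
258 [60, 60, 59, 60, 60, 59, 60, 71, 88, 90, 92, 95, 88, 91, 64, 55, 53, 53, 59, 87, 88, 83, 83, 86, 85, 54, 58, 57, 57, 59, 57, 58, 59, 57]
260 [57, 54, 51, 54, 55, 54, 53, 54, 52, 54, 50, 51, 51, 52, 51, 52, 53, 54, 51, 56, 54, 53, 53, 56, 54, 52, 51, 55, 56, 55, 55, 56, 56, 54]
```

The grip holds the bar (opening 15 mm, 44 N). The pointer direction measures about 180° and the cup about −65.5°, so I turn the table clockwise by 2.0 rad.

```bash
python3 -m inch '[[0,0,0,0.05],[0,0,0,0.1],[0,0,0,0.15],[0,0,0,0.15],[0,0,0,0.15],[0,0,0,0.15],[0,0,0,0.15],[0,0,0,0.15]]'
python3 -m inch '[[0,0,0,0.15],[0,0,0,0.15],[0,0,0,0.15],[0,0,0,0.15],[0,0,0,0.15],[0,0,0,0.1],[0,0,0,0.05],[0,0,0,0]]'
python3 -m inch '[[0,0,0,0],[0,0,0,0],[0,0,0,0],[0,0,0,0]]'
python3 - <<'E'
from fit import *
p=wrist(); o=arm.get_obs(); print(o["tool_pos"],o["tcp_rot"],o["joints"]); cv2.imwrite("pics/w7.png",p["img"])
F=(.48,-.0525); print("pred valve",proj(p,(*F,.07)))
def greens(p):
    h=cv2.cvtColor(p["img"],cv2.COLOR_BGR2HSV)
    n,l,st,c=cv2.connectedComponentsWithStats(((h[...,0]>45)&(h[...,0]<90)&(h[...,1]>80)).astype(np.uint8))
    return [(st[i],c[i],atz(p,c[i],.07)) for i in range(1,n) if st[i,4]>40]
for x in greens(p): print(*x)
for n in("scene","top"):
    s=cams.get_image(n); cv2.imwrite(f"pics/{n}9.png",s["img"]); print(n,"pred",proj(s,(*F,.07)))
    for x in greens(s): print(*x)
a=cv2.imread("pics/scene9.png");b=cv2.imread("pics/w7.png")
cv2.imwrite("pics/fin.png",np.hstack([cv2.resize(a[160:270,200:320],(400,367),interpolation=2),cv2.resize(b[0:367,80:480],(400,367))]))
E
```

```text
clock: 23.38
tool_pos: [0.5708, -0.052, 0.0802]
tcp_rot: [-3.127, 0.009, -2.194]
contact_force: [7.6, 4.1, 1.0]
opening: 0.0153
grip_force: 43.5
clock: 24.38
tool_pos: [0.5706, -0.052, 0.0802]
tcp_rot: [-3.139, 0.017, -3.09]
contact_force: [6.6, 3.8, -0.6]
opening: 0.0154
grip_force: 41.9
clock: 24.88
tool_pos: [0.5706, -0.052, 0.0801]
tcp_rot: [-3.139, 0.017, -3.09]
contact_force: [5.2, 3.0, 0.3]
opening: 0.0157
grip_force: 41.9
[ 0.5706 -0.052   0.0802] [-3.1389  0.0167 -3.0897] [-0.2385  0.3709 -0.2151  0.968   0.0022 -0.2903]
pred valve [293.9697  69.8129]
[ 240   11   98  109 8351] [288.3268  65.1541] [ 0.4782 -0.0551  0.07  ]
[  62  172   95   70 4445] [108.144  206.3739] [ 0.5477 -0.1416  0.07  ]
[ 413  173   95   69 4349] [460.7259 206.1989] [0.5383 0.0344 0.07  ]
scene pred [282.0207 196.6418]
[274 190  15  35 335] [279.7731 204.9373] [ 0.5073 -0.015   0.07  ]
[221 194   9  18 130] [224.8    202.6385] [ 0.6455 -0.104   0.07  ]
[237 211   9  19 146] [240.8699 220.2534] [0.6402 0.0028 0.07  ]
[298 265  10  21 172] [302.0814 275.3663] [0.6038 0.2861 0.07  ]
top pred [296.9856 222.346 ]
[  0 167  10  12  44] [  2.8182 173.9773] [0.6285 0.7588 0.07  ]
[178 182   8   9  54] [181.2222 185.963 ] [0.5859 0.2627 0.07  ]
[324 193   9   9  54] [327.8333 196.7222] [ 0.549 -0.138  0.07 ]
```

View pics/fin.png

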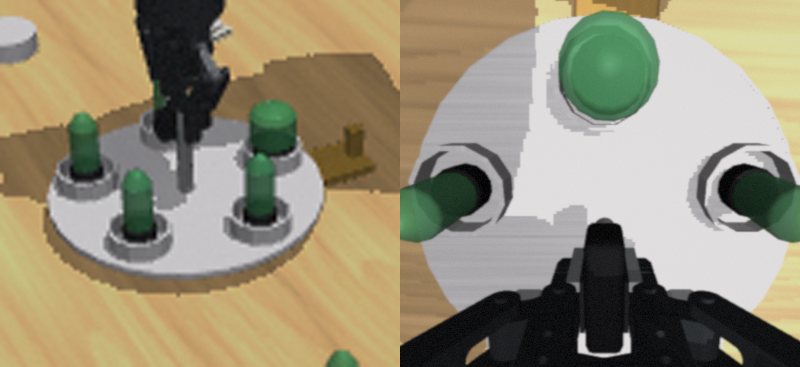

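```bash
python3 - <<'E'
from fit import *
p=wrist(); A=np.array((.570,-.0528))
im=p["img"].astype(int); d=im[...,2]-im[...,0]
for y in (2,6,10): print(y,d[y,205:262:3].tolist(),d[y,315:366:3].tolist())
# cup: outer rim ring fits of visible neighbours cups + own via distance transform
e=cv2.Canny(cv2.cvtColor(p["img"],cv2.COLOR_BGR2GRAY),40,100); dt=np.minimum(cv2.distanceTransform(255-e,cv2.DIST_L2,5),5)
a=np.linspace(0,2*np.pi,120,endpoint=False)
def cost(v):
    s=0
    for k in (0,72,-72):
        c=np.array(v[:2])+.09*np.array([np.cos(v[2]+np.radians(k)),np.sin(v[2]+np.radians(k))])
        for r in (.027,.024):
            for t in a:
                u=proj(p,(c[0]+r*np.cos(t),c[1]+r*np.sin(t),.044)).round().astype(int)
                if 0<=u[0]<560 and 0<=u[1]<200: s+=dt[u[1],u[0]]
                else: s+=2.5
    return s
from scipy.optimize import differential_evolution as DE
r=DE(cost,[(.562,.578),(-.061,-.045),(np.pi-.1,np.pi+.12)],maxiter=12,popsize=8,seed=1,polish=False); print(r.x,np.degrees(r.x[2]),r.fun, 'axis px',proj(p,(*r.x[:2],.044)))
for u in ((228,6),(342,6)):
    for z in (.008,.016): B=atz(p,u,z)[:2]; print(u,z,B)
E
```

```text
2 [65, 66, 65, 66, 68, 68, 70, 70, 70, 69, 70, 69, 70, 70, 70, 66, 65, 101, 119] [80, 81, 79, 81, 81, 79, 79, 77, 56, 65, 64, 70, 73, 74, 73, 72, 73]
6 [67, 66, 66, 67, 67, 70, 68, 68, 68, 71, 70, 70, 69, 69, 69, 70, 66, 100, 120] [81, 80, 79, 81, 82, 81, 82, 77, 57, 64, 65, 73, 73, 73, 73, 72, 71]
10 [68, 66, 69, 67, 67, 69, 70, 70, 69, 71, 70, 70, 71, 70, 70, 73, 65, 101, 118] [79, 80, 79, 82, 82, 81, 78, 74, 59, 64, 74, 74, 75, 75, 75, 77, 74]
[ 0.568  -0.0531  3.17  ] 181.62547624552477 1496.181396484375 axis px [282.8681 234.0804]
(228, 6) 0.008 [ 0.4393 -0.0924]
(228, 6) 0.016 [ 0.4415 -0.0911]
(342, 6) 0.008 [ 0.4358 -0.025 ]
(342, 6) 0.016 [ 0.4382 -0.0261]
```

The tab's midline measures 179.6° and the cup 181.6–183°, which is 3–5 mm off at the cup. I trim by 0.045 rad.

```bash
python3 -m inch '[[0,0,0,0.02],[0,0,0,0.025],[0,0,0,0],[0,0,0,0],[0,0,0,0],[0,0,0,0]]'
python3 - <<'E'
from fit import *
p=wrist(); h=cv2.cvtColor(p["img"],cv2.COLOR_BGR2HSV)
m,s,c=blob((h[...,0]>45)&(h[...,0]<90)&(h[...,1]>80),(288,65)); print(s,c,atz(p,c,.07))
d=p["img"][6].astype(int); d=d[:,2]-d[:,0]; i=np.where(d>85)[0]; print(d[240:265].tolist(),d[325:350].tolist())
print(atz(p,(285,6),.012),atz(p,(300,6),.012))
t=cams.get_image("top"); s0=cams.get_image("scene")
for l in ("slim_valve","post_block","resistor_board","tin","spool"):
    print(l,[(n["conf"],n["centre"]) for n in spotter.find_in(t,l)[:1]],[(n["conf"],n["centre"]) for n in spotter.find_in(s0,l)[:1]])
E
```

```text
clock: 25.82
tool_pos: [0.5706, -0.052, 0.0802]
tcp_rot: [-3.14, 0.017, -3.135]
contact_force: [6.4, 2.9, 0.2]
opening: 0.0154
grip_force: 41.9
[ 240   11   98  109 8356] [288.261  65.101] [ 0.4782 -0.051   0.07  ]
[66, 67, 66, 63, 64, 84, 102, 113, 119, 120, 119, 120, 120, 121, 120, 122, 121, 119, 121, 121, 122, 120, 120, 120, 119] [79, 73, 66, 58, 59, 63, 62, 63, 64, 68, 71, 73, 73, 76, 75, 73, 73, 75, 76, 73, 74, 75, 74, 74, 73]
[ 0.4385 -0.0527  0.012 ] [ 0.4385 -0.044   0.012 ]
slim_valve [(0.64, [184.3, 187.5])] [(0.5, [303.1, 281.0])]
post_block [(0.75, [200.2, 240.9])] []
resistor_board [(0.77, [408.5, 243.7])] [(0.2, [255.0, 218.4])]
tin [(0.8, [421.8, 177.0])] [(0.69, [198.7, 175.4])]
spool [(0.75, [135.3, 165.8])] [(0.9, [304.4, 330.0])]
```

```bash
python3 -c "
from workcell import order
print(order.hand_in())"
```

```text
the job is handed in; nothing more can be done
None
```

I handed the job in: the squat valve is fully down and released in the empty cup, the cup is turned to the pointer (about 2 mm off by camera), and the gripper still holds the bar handle at about 42 N; no verdict came back.

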